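Refit the radio's battery pack

TASK

Put the battery pack back into the radio that lies on its front: by its handle, lift the wooden tray off the white crate and set it flat on the middle of the cork mat with the gear wheel still in it; then take the pack out of the crate and lower it, without dropping it, into the open bay in the radio's back. It first stands proud on the stiff contact cradle, so press it down until it is fully home, its top flush with the radio's back. Let go, and leave the tools, jar, mug and power adapter where they are.

Things in the scene. Friction and masses are not known exactly. Their poses are not given: they have to be found in the camera images.
- crate: white open plastic crate, 170 (x) x 150 (y) x 60 mm high, walls and floor 5 mm; fixed to the bench; the tray sits nested in its mouth and the battery pack lies on its floor. Origin: centre of the underside
- tray: open plywood tray nested in the crate's mouth: tub 150 (x) x 130 (y) x 40 mm high, walls 5 mm, with a 170 x 150 mm flange 12 to 16 mm above its underside that rests on the crate's rim (underside then 48 mm above the bench). About 0.35 kg. Origin: centre of the underside
- tray_handle (a point): centre of the tray's handle, a bar along the tray's x in the middle of the tray, 130 mm long, 14 mm wide (y), 22 mm high; bar from 68 to 90 mm above the tray's underside, this point at 79 mm; carried by a post at each end (x = +-60 mm), free beneath between them
- gear: steel gear wheel lying loose in the tray, on the tray's +y side of the handle, 46 mm across, 16 mm high. Origin: centre of the underside
- pack: black battery pack, a block 100 (x) x 50 (y) x 40 mm high, about 0.22 kg, lying on the crate's floor under the tray, top up. Origin: centre of the underside. It fits the bay either way round
- pack_top (a point): centre of the pack's top face, 40 mm above its origin
- radio: grey portable radio lying on its front, 200 (x) x 150 (y) x 62 mm high, with a black carrying handle sticking out at its +x end (to x = 137 mm), fixed. Origin: centre of the underside
- bay (a point): centre of the mouth of the battery bay, at the height of the radio's back (62 mm above the bench); axes as the radio's. The bay is 105 (x) x 55 (y) mm with a 4 mm chamfer. Its floor is the contact cradle, 24 mm below the mouth when up, 40 mm when fully down
- cradle (a joint): travel of the contact cradle straight down in the bay, 0 (up) to 0.016 m (fully down: the pack is flush). Stiff: about 10 N moves it, it stays where it is left; starts 0 to 4 mm down
- mat: flat cork mat on the bench, 200 (x) x 170 (y) x 4 mm, empty, fixed. Origin: centre of the underside
- screwdriver: screwdriver lying on the bench, to be left alone
- wrench: steel wrench lying on the bench, to be left alone
- jar: glass-clear jar with a dark cap, 64 mm across, 85 mm high, to be left alone
- mug: white mug, 76 mm across, 85 mm high, to be left alone
- adapter: black power adapter with rounded edges, 120 x 60 x 35 mm, on the bench at the back, to be left alone (it is not the battery pack)
Not all that is in view belongs to the job. What is shaped like the tray but yellow is not meant.

How it is judged:
By the outcome, as a careful person would: the job done as asked, in the order asked, and still so for the second after the job is handed in, with the robot touching nothing.
It also fails if it takes over 72 s, if anything falls off the work surface, if the arm or the gripper's body presses on something with over 40 N, if the wrist force passes 120 N, or if a joint passes its speed limit or range.

ROBOT

A 7-joint arm with a two-finger parallel gripper is mounted at the origin on the work surface. World frame = base frame: x ahead of the robot, y to its left, z up, the work surface at z = 0. Lengths are in m, angles in rad, forces in N, time in s.
With the tool pointing down it reaches from about 0.425 to 0.925 m from the base axis. Payload 6.8 kg.
Tool frame: the origin (TCP) lies at the very end of the fingers, on their centre line; the grasp point (between the pads) lies bot.grip_depth behind it (bot.grip_depth is the distance from the TCP to the grasp point, in m); z points along the fingers, y is the line along which they close (so a half turn about z gives the same grasp; the last joint's range is limited). The gripper opens to 85 mm and grips with 20 to 120 N. Pads are 22 mm wide; open, the fingers measure 114 mm over their backs; the gripper's body (76 mm by 85 mm) begins 54 mm behind the grasp point. The pads swing forward as they close: fully open they stand 13 mm farther back than shut.
Start: joints at [1.151, 0.477, 0.022, 1.555, -0.011, 1.109, -0.083], TCP at [0.207, -0.642, 0.231] pointing down, gripper open.
Joint ranges: [-2.96, 2.96], [-0.34, 2.1], [-1.41, 1.46], [0.24, 2.44], [-1.37, 4.51], [0.17, 1.92], [-2.96, 2.96]. Speed limits (rad/s): [2.39, 2.39, 3.14, 3.14, 3.14, 3.14, 3.14].

INTERFACE

Orientations are given as a unit quaternion [w, x, y, z].
In Python, from station import bot gives the robot as it stands.
- The arm moves only by the tool send_rows, never from a script. Its arguments are lists of equal length, an entry for each row: "slide": the shift along the tool's x, y, z in mm, a list of three; "roll": the turn about the tool's z in degrees; "claw": the opening, from 0 (shut) to 1 (fully open). A call has exactly 8 rows; each row is the pose to reach, as a shift and turn from the pose commanded when the call began, along the tool's axes at that moment; what a row does not reach only later rows make up. A row lasts 1/12 s, in which the tool goes at most 41.7 mm and 7.16 degrees, less where a joint would pass 70% of its speed; a pose out of reach is approached as far as the arm can. A call with a gripper value outside its range is refused whole. The fingers move at their own pace and stop on an object; "force" is the grip in N (left out, the last holds). Time passes only in rows, so rows that repeat a pose let the fingers close, or fill a call up. It gives the time, the measured TCP pose, the force, the opening and the grip force at its end, in the units of the state.
- bot.get_obs(): the state, without advancing time (a new reading comes with each control period).
- bot.read_camera(name): name is "scene" or "top"; returns the picture (420x560x3 uint8, red, green, blue); there is no depth.
- bot.camera_model(name): a dict with "camera_matrix" (3x3 intrinsics, pixels), "D" ([k1, k2, p1, p2, k3] as OpenCV has them; the pictures are not rectified), "camera_from_world" (4x4, takes a point from world to camera coordinates). Camera axes: x right, y down, z forward; pixel columns grow to the right and rows downward; lengths in m; the calibration is good to about 2 mm. A picture is of the moment at which its call begins. camera_model takes no time and is no camera call.
- bot.hand_in(): hands the job in; it is judged then, once.
The state is a dict: "t": time; "q": joint angles; "joint_vel": joint speeds; "joint_torque": joint torques, N m; "eef_pos": TCP position; "tool_rot": TCP orientation; "contact_force": force on the tool from outside, world axes, zero at the start; "torque": the same for the moment, N m; "gripper_width": opening from 0.0 (shut) to 1.0 (fully open); "grasp_force": force on a finger pad.
Only numpy, scipy, OpenCV 4.12 (cv2) and the standard library are available. Lean on these libraries where they do the work, as an engineer would, in place of code of your own. Each camera call takes 0.05 s, during which the arm holds its last target. There are 200 camera calls.

## Working session

There is one attempt and no reset: what is moved stays moved. The work goes in short steps, Python scripts to look and compute and a tool call to move; the robot and the scene stay as the last step left them, time stands still between calls to the robot, and variables do not carry over. Pictures are saved under pics/ and viewed, at most 10 in all, crops included, and the job is handed in when it is done.

Besides the shell and the picture viewer there is one more tool, called after "Request:" as name(argument=value, ...) on one line, values as JSON. send_rows: Moves the arm, as the interface text tells. Its arguments: {"type":"object","properties":{"slide":{"type":"array","items":{"type":"array","items":{"type":"number"}}},"roll":{"type":"array","items":{"type":"number"}},"claw":{"type":"array","items":{"type":"number"}},"force":{"type":"number"}},"required":["slide","roll","claw"]}

```bash
ls; mkdir -p pics; python3 - <<'E'
from station import bot
import cv2,numpy as np
np.set_printoptions(precision=4,suppress=True)
for n in("scene","top"):
    im=bot.read_camera(n);cv2.imwrite(f"pics/{n}0.png",im[:,:,::-1]);m=bot.camera_model(n)
    for k in m:print(k,np.array(m[k]).tolist())
o=bot.get_obs();print(o,bot.grip_depth)
E
```

```text
pics
camera_matrix [[542.3496580272529, 0.0, 276.81384868683216], [0.0, 542.3496580272529, 217.83604375305939], [0.0, 0.0, 1.0]]
D [-0.035974187225272854, 0.0, 0.0, 0.0, 0.0]
camera_from_world [[-0.19500023675641995, 0.9807150399281024, -0.013149833602013815, 0.07687848154011308], [0.7831121652436326, 0.14760978443778283, -0.6041081758970498, -0.338113421063463], [-0.5905169297423823, -0.12809903199108022, -0.7967938213180235, 1.5033709265197261], [0.0, 0.0, 0.0, 1.0]]
camera_matrix [[442.09594923884424, 0.0, 283.031330725189], [0.0, 442.09594923884424, 211.37931893579287], [0.0, 0.0, 1.0]]
D [0.008787392977067853, 0.0, 0.0, 0.0, 0.0]
camera_from_world [[0.024790065085617097, -0.9995961415141559, 0.013892679477418093, 0.0152069181070755], [-0.9862720879753244, -0.026724374436293576, -0.16295145378849113, 0.5352184405427056], [0.16325691762937594, -0.009662384850552456, -0.9865362726048926, 1.0266704262438962], [0.0, 0.0, 0.0, 1.0]]
{'t': 0.1, 'q': array([ 1.1509,  0.4777,  0.0223,  1.5563, -0.0115,  1.1093, -0.0831]), 'joint_vel': array([ 0.0013, -0.0007,  0.0003, -0.002 , -0.0005, -0.0007, -0.002 ]), 'joint_torque': array([  0.005 , -59.7759,   1.6137, -28.1955,   0.0128,   0.0051,
         0.    ]), 'eef_pos': array([ 0.2069, -0.6419,  0.2304]), 'tool_rot': array([-0.0008,  0.9879,  0.1553, -0.0002]), 'contact_force': array([-0.3649,  0.0643, -0.1721]), 'torque': array([-0.0116, -0.0037, -0.0337]), 'grasp_force': 0.0, 'gripper_width': 1.0005546098604596} 0.0187
```

View pics/scene0.png

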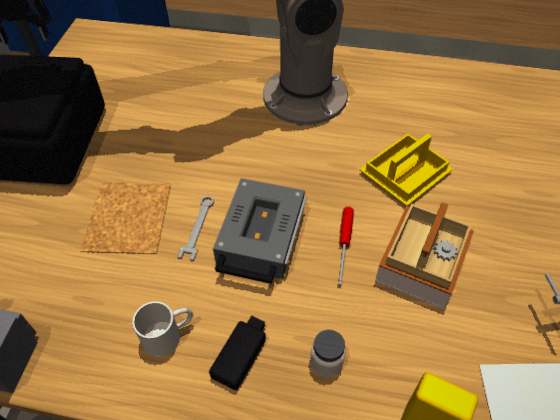

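View pics/top0.png

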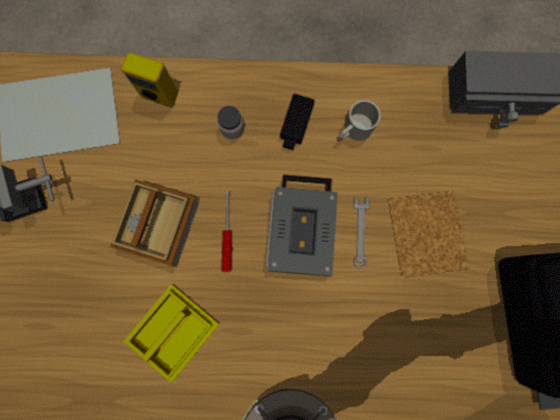

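The top view shows the wooden tray with the gear at (152,222), the radio at (303,231), the mat at (427,233), the screwdriver at (227,240) and the wrench at (361,230).

- **Tray candidates:** wooden tray with gear at top (152,222) / scene (428,248), and yellow tray at top (172,332) / scene (405,170). I choose the wooden one.
- **Pack candidates:** the adapter at top (297,122) is not it. The pack is hidden under the tray.

Next I check the choice in a close crop.

```bash
python3 - <<'E'
import cv2,numpy as np
t=cv2.imread("pics/top0.png");s=cv2.imread("pics/scene0.png")
def c(im,u,v):return cv2.resize(im[v-50:v+50,u-66:u+66],(400,300),interpolation=cv2.INTER_CUBIC)
cv2.imwrite("pics/crops.png",np.vstack([np.hstack([c(t,154,222),c(t,303,230)]),np.hstack([c(s,428,250),c(s,262,230)])]))
E
```

```text
(no output)
```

View pics/crops.png

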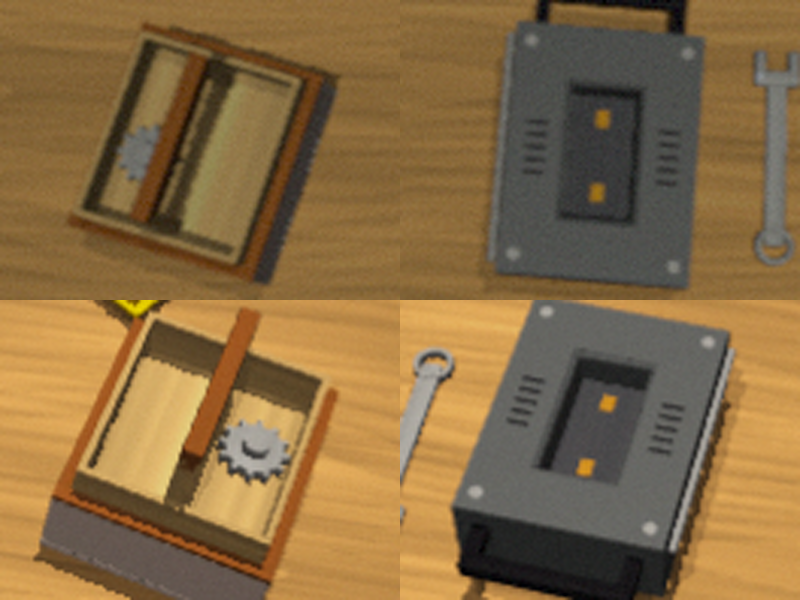

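The crops confirm it: a wooden tray with the gear on the grey-walled crate, its handle bar in top crop from (198,55) to (144,216). The radio's empty bay has its mouth corners at about (570,84), (642,92), (632,222) and (558,214).

```bash
cat > h.py <<'E'
from station import bot
import cv2,numpy as np
np.set_printoptions(precision=4,suppress=True)
def ray(n,p):
    m=bot.camera_model(n);T=np.array(m["camera_from_world"]);R,t=T[:3,:3],T[:3,3]
    q=cv2.undistortPoints(np.array(p,float).reshape(-1,1,2),np.array(m["camera_matrix"]),np.array(m["D"])).reshape(-1,2)
    return -R.T@t,np.c_[q,np.ones(len(q))]@R
def plane(n,p,z):
    c,d=ray(n,p);return (c+d*((z-c[2])/d[:,2])[:,None])[:,:2]
def comps(im,mask,amin):
    cs,_=cv2.findContours(mask.astype(np.uint8),cv2.RETR_EXTERNAL,cv2.CHAIN_APPROX_NONE)
    return [c for c in cs if cv2.contourArea(c)>amin]
def rect(n,c,z):
    w=plane(n,c.reshape(-1,2),z).astype(np.float32);(x,y),(a,b),_=r=cv2.minAreaRect(w*1000)
    bx=cv2.boxPoints(r);e=max((bx[1]-bx[0],bx[2]-bx[1]),key=np.linalg.norm)
    return np.array([x,y,max(a,b),min(a,b),np.degrees(np.arctan2(e[1],e[0]))%180])
E
python3 - <<'E'
from h import *
def full(off,cell,p):return [((x-cell[0])/400*132-66+off[0],(y-cell[1])/300*100-50+off[1]) for x,y in p]
for n,off,c0,box in(("top",(154,222),(0,0),[(187,52),(208,58),(155,220),(133,212)]),("scene",(428,250),(0,300),[(240,308),(260,314),(208,456),(185,448)])):
    w=plane(n,full(off,c0,box),.138);print(n,"handle eye",w.tolist(),w.mean(0))
for n,off,c0,bay,scr in(("top",(303,230),(400,0),[(570,84),(642,92),(632,222),(558,214)],[(532,41),(688,53),(512,253),(673,267)]),
  ("scene",(262,230),(400,300),[(578,351),(654,369),(625,485),(538,468)],[(546,312),(708,342),(650,528),(476,492)])):
    for p in(bay,scr):
        w=plane(n,full(off,c0,p),.062);print(n,"radio",w.tolist(),w.mean(0))
for n in("top","scene"):
    im=cv2.imread(f"pics/{n}0.png");h=cv2.cvtColor(im,cv2.COLOR_BGR2HSV).astype(int)
    u,v=(145,215) if n=="top" else (430,235)
    y,x=(205,200)[n!="top"],0
    b=im.astype(int);m=(h[...,1]>165)&(h[...,0]<13)
    for c in comps(im,m,60):print(n,"brown",cv2.boundingRect(c),rect(n,c,.138),rect(n,c,.064))
    if n=="top": P=im[225:245,410:450].reshape(-1,3);Q=im[280:295,410:450].reshape(-1,3)
    else:P=im[205:230,115:145].reshape(-1,3);Q=im[260:280,100:145].reshape(-1,3)
    print(P.mean(0),P.std(0),Q.mean(0),Q.std(0))
print(plane("top",[(388,196),(458,192),(467,269),(400,277)],.004).tolist(),plane("scene",[(118,183),(171,184),(165,252),(84,250)],.004).tolist())
E
```

```text
top handle eye [[0.5604842607867295, 0.3261060276963694], [0.5563997119101495, 0.31054283305139113], [0.4361012275351974, 0.3396944655686184], [0.44147570351918464, 0.35577587264345356]] [0.4986 0.333 ]
scene handle eye [[0.43335390402223173, 0.34852415314456475], [0.4361276642915052, 0.3617036904339789], [0.5582766536208682, 0.3307575283311008], [0.5548097500023054, 0.31643327687802186]] [0.4956 0.3394]
top radio [[0.5404425621105928, 0.005470721602385278], [0.5355356802365313, -0.051279617587024345], [0.4323334248798735, -0.04479964032214023], [0.4370917801198645, 0.012584732059190164]] [ 0.4864 -0.0195]
top radio [[0.5744589792789779, 0.03624319729575766], [0.5680930591745577, -0.08727636791350522], [0.40590904843663633, 0.04730861592999661], [0.3982576797199483, -0.07684017593540532]] [ 0.4867 -0.0201]
scene radio [[0.42839387856438127, -0.04245287077328477], [0.4348816429006306, 0.01566568533392612], [0.5401679785283708, 0.0158628105819828], [0.5372336246298627, -0.04653324249198737]] [ 0.4852 -0.0144]
scene radio [[0.3955963626960457, -0.07438033122024817], [0.4022771763523202,
[... 235 characters left out ...]
388   2.5275]
[ 47.59    94.1437 132.1113] [5.2411 7.6319 9.3083] [ 53.41    98.4583 129.8033] [3.5682 3.7672 4.5201]
scene brown (339, 206, 15, 42) [526.2896 166.751  100.2834  22.6717   1.8395] [470.8953 166.7215 108.9464  24.6302   1.8395]
[ 67.2973 138.5733 200.852 ] [ 6.0145 11.4689 13.7661] [ 83.3978 158.9622 212.8311] [3.8189 5.9368 6.45  ]
[[0.5879287680035219, -0.23628514502046927], [0.6031835662236754, -0.4146573154233811], [0.4093436819026854, -0.42912560231295455], [0.3854942127479302, -0.2629682519584626]] [[0.4006619377982834, -0.39224065487419735], [0.38005905208235724, -0.2636793786167484], [0.5713549914914622, -0.21539328206941635], [0.6002622042609348, -0.3946984306681751]]
```

```bash
cat >> h.py <<'E'
def go(x,y,z,yaw):
    o=bot.get_obs();w,a,b,c=o["tool_rot"];t=np.arctan2(b,a)*2;d=np.array([x,y,z])-o["eef_pos"]
    X=np.array([np.cos(t),np.sin(t),0]);Y=np.array([np.sin(t),-np.cos(t),0])
    r=(np.degrees(t)-yaw+90)%180-90
    print("t",round(o["t"],2),"yaw",round(np.degrees(t),1),"slide mm",1000*np.array([d@X,d@Y,-d[2]]),"roll",round(r,1),"q7",o["q"][6],"F",o["contact_force"],"grip",o["gripper_width"],o["grasp_force"])
E
python3 - <<'E'
from h import *
for n,(x0,y0,x1,y1) in(("top",(370,175,490,300)),("scene",(65,165,190,270))):
    im=cv2.imread(f"pics/{n}0.png").astype(np.float32);b=cv2.GaussianBlur(im,(7,7),0)
    r=b[...,1]/b[...,2];m=np.zeros(r.shape,np.uint8);m[y0:y1,x0:x1]=(r<.733)[y0:y1,x0:x1]
    m=cv2.morphologyEx(cv2.morphologyEx(m,cv2.MORPH_CLOSE,np.ones((7,7))),cv2.MORPH_OPEN,np.ones((9,9)))
    c=max(comps(im,m,300),key=cv2.contourArea);print(n,cv2.boundingRect(c),rect(n,c,.004),plane(n,[c.reshape(-1,2).mean(0)],.004))
    pts=np.argwhere(m)[:,::-1];print(plane(n,pts,.004).mean(0))
go(.50,-.2,.25,-14);go(.497,.337,.25,-14)
E
```

```text
top (390, 193, 78, 83) [ 495.8267 -334.4467  196.0925  169.3257    8.8189] [[ 0.4933 -0.3353]]
[ 0.4945 -0.3341]
scene (68, 181, 103, 74) [ 494.5081 -353.476   222.697   210.8047   98.9814] [[ 0.5036 -0.3434]]
[ 0.4972 -0.3419]
t 0.1 yaw 17.9 slide mm [ 414.5442 -330.7213  -19.5824] roll 31.9 q7 -0.08312341178317585 F [-0.3649  0.0643 -0.1721] grip 1.0005546098604596 0.0
t 0.1 yaw 17.9 slide mm [ 576.428  -842.7483  -19.5824] roll 31.9 q7 -0.08312341178317585 F [-0.3649  0.0643 -0.1721] grip 1.0005546098604596 0.0
```

Request:
send_rows(slide=[[415,-330,-20],[415,-330,-20],[415,-330,-20],[415,-330,-20],[415,-330,-20],[415,-330,-20],[415,-330,-20],[415,-330,-20]], roll=[4,8,12,16,20,24,28,32], claw=[1,1,1,1,1,0.6,0.6,0.6], force=70)

```text
t: 0.77
eef_pos: [0.3921, -0.3632, 0.2437]
tool_rot: [-0.0, 0.992, -0.125, -0.0]
contact_force: [1.9, -0.2, 0.7]
gripper_width: 0.609
grasp_force: 0.0
```

```bash
python3 -c "
from h import *
go(.497,.337,.25,-14);print(bot.get_obs()['eef_pos'])"
```

```text
t 0.77 yaw -14.3 slide mm [ -71.7858 -704.3184   -6.2554] roll -0.3 q7 -1.1942051835248166 F [ 1.9136 -0.1602  0.7004] grip 0.6094604142389629 0.0
[ 0.3921 -0.3632  0.2437]
```

Request:
send_rows(slide=[[-72,-704,-6],[-72,-704,-6],[-72,-704,-6],[-72,-704,-6],[-72,-704,-6],[-72,-704,-6],[-72,-704,-6],[-72,-704,-6]], roll=[0,0,0,0,0,0,0,0], claw=[0.6,0.6,0.6,0.6,0.6,0.6,0.6,0.6])

```text
t: 1.43
eef_pos: [0.4393, -0.0334, 0.2467]
tool_rot: [0.0, 0.992, -0.123, 0.0]
contact_force: [2.0, 0.7, -0.8]
gripper_width: 0.604
grasp_force: 0.0
```

```bash
python3 -c "
from h import *
go(.497,.337,.20,-14);print(bot.get_obs()['eef_pos'])"
```

```text
t 1.43 yaw -14.1 slide mm [ -34.5442 -373.3048   46.7024] roll -0.1 q7 -1.9134101707364024 F [ 2.0023  0.6861 -0.7997] grip 0.6039715928869818 0.0
[ 0.4393 -0.0334  0.2467]
```

Request:
send_rows(slide=[[-35,-373,47],[-35,-373,47],[-35,-373,47],[-35,-373,47],[-35,-373,47],[-35,-373,47],[-35,-373,47],[-35,-373,47]], roll=[0,0,0,0,0,0,0,0], claw=[0.6,0.6,0.6,0.6,0.6,0.6,0.6,0.6])

```text
t: 2.1
eef_pos: [0.49, 0.2932, 0.2046]
tool_rot: [0.0, 0.992, -0.123, -0.0]
contact_force: [1.4, 0.2, 0.1]
gripper_width: 0.603
grasp_force: 0.0
```

```bash
python3 -c "
from h import *
go(.497,.337,.11,-14);print(bot.get_obs()['eef_pos'])"
```

```text
t 2.1 yaw -14.2 slide mm [ -3.9289 -44.1294  94.557 ] roll -0.2 q7 -2.643906594308966 F [1.375  0.2204 0.0527] grip 0.6030313070164819 0.0
[0.49   0.2932 0.2046]
```

Request:
send_rows(slide=[[-4,-40,0],[-4,-44,5],[-4,-44,30],[-4,-44,60],[-4,-44,85],[-4,-44,95],[-4,-44,95],[-4,-44,95]], roll=[0,0,0,0,0,0,0,0], claw=[0.6,0.6,0.6,0.6,0.6,0.6,0.6,0.6])

```text
t: 2.77
eef_pos: [0.4971, 0.3352, 0.1105]
tool_rot: [0.0, 0.992, -0.123, -0.0]
contact_force: [0.7, 0.2, 0.7]
gripper_width: 0.594
grasp_force: 0.0
```

```bash
python3 -c "
from h import *
go(.497,.337,.11,-14);cv2.imwrite('pics/g1.png',np.hstack([cv2.resize(bot.read_camera(n)[y-70:y+70,x-65:x+65,::-1],(390,420)) for n,x,y in(('scene',428,220),('top',152,222))]))"
```

```text
t 2.77 yaw -14.1 slide mm [-0.5828 -1.72    0.4938] roll -0.1 q7 -2.761122180225984 F [0.7469 0.227  0.7204] grip 0.5936111174540274 0.0
```

View pics/g1.png

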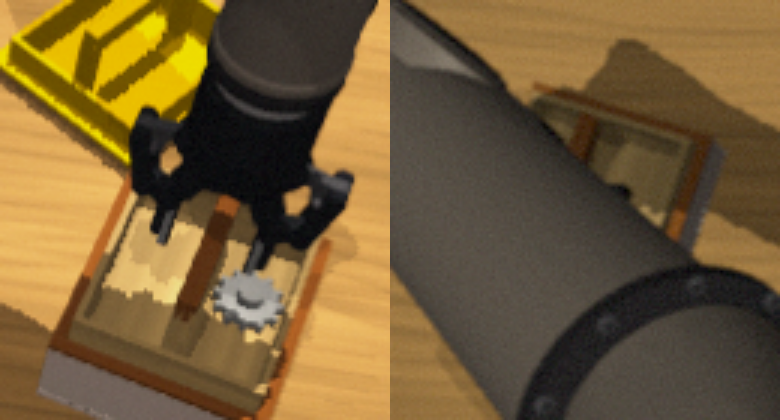

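The fingers straddle the bar in the scene crop, with tips near (163,240) and (258,265) and the bar between them at (215,250). I close now.

Request:
send_rows(slide=[[0,-1,0],[0,-1,0],[0,-1,0],[0,-1,0],[0,-1,0],[0,-1,0],[0,-1,0],[0,-1,0]], roll=[0,0,0,0,0,0,0,0], claw=[0.4,0.3,0.2,0.1,0.05,0,0,0], force=80)

```text
t: 3.53
eef_pos: [0.4979, 0.3366, 0.1113]
tool_rot: [-0.001, 0.992, -0.123, 0.001]
contact_force: [-0.6, -0.3, 6.2]
gripper_width: 0.151
grasp_force: 80.0
```

Request:
send_rows(slide=[[0,0,0],[0,0,-2],[0,0,-6],[0,0,-12],[0,0,-20],[0,0,-30],[0,0,-42],[0,0,-55]], roll=[0,0,0,0,0,0,0,0], claw=[0,0,0,0,0,0,0,0])

```text
t: 4.2
eef_pos: [0.4973, 0.3362, 0.1665]
tool_rot: [-0.0, 0.992, -0.123, 0.0]
contact_force: [0.1, 0.0, -3.7]
gripper_width: 0.145
grasp_force: 78.5
```

```bash
python3 -c "
from h import *
go(.495,.337,.24,-14);go(.495,-.334,.24,7);print(bot.get_obs()['eef_pos'],bot.get_obs()['torque'])"
```

```text
t 4.2 yaw -14.1 slide mm [ -2.3871  -0.2592 -73.5054] roll -0.1 q7 -2.7272443096971752 F [ 0.1147  0.0411 -3.6601] grip 0.14522954186791756 78.5064947605133
t 4.2 yaw -14.1 slide mm [161.4437 650.4331 -73.5054] roll -21.1 q7 -2.7272443096971752 F [ 0.1147  0.0411 -3.6601] grip 0.14522954186791756 78.5064947605133
[0.4973 0.3362 0.1665] [-0.0252 -0.0425 -0.045 ]
```

Request:
send_rows(slide=[[0,0,-12],[0,0,-26],[0,0,-40],[1,5,-52],[4,15,-62],[8,30,-68],[12,50,-70],[18,73,-70]], roll=[0,0,0,0,0,0,0,0], claw=[0,0,0,0,0,0,0,0])

```text
t: 4.87
eef_pos: [0.4968, 0.2604, 0.2365]
tool_rot: [-0.0, 0.992, -0.122, 0.001]
contact_force: [0.3, -0.1, -3.1]
gripper_width: 0.146
grasp_force: 78.6
```

Request:
send_rows(slide=[[6,24,0],[12,48,0],[18,73,0],[24,97,0],[30,121,0],[36,145,0],[42,170,0],[48,194,0]], roll=[-1,-2,-4,-6,-8,-10,-11,-12], claw=[0,0,0,0,0,0,0,0])

```text
t: 5.53
eef_pos: [0.4954, 0.0586, 0.2357]
tool_rot: [0.0, 1.0, -0.019, 0.0]
contact_force: [-0.6, 0.1, -4.0]
gripper_width: 0.149
grasp_force: 78.5
```

```bash
python3 -c "
from h import *
go(.495,-.334,.236,7);print(bot.get_obs()['eef_pos'])"
```

```text
t 5.53 yaw -2.1 slide mm [ 14.2128 392.3879  -0.2901] roll -9.1 q7 -1.9505625388995915 F [-0.6222  0.0509 -3.9873] grip 0.14901923232717743 78.52584958076477
[0.4954 0.0586 0.2357]
```

Request:
send_rows(slide=[[1,25,0],[2,50,0],[3,75,0],[4,100,0],[5,125,0],[5,150,0],[6,175,0],[7,200,0]], roll=[-1,-2,-3,-4,-5,-6,-7,-8], claw=[0,0,0,0,0,0,0,0])

```text
t: 6.2
eef_pos: [0.4946, -0.141, 0.2358]
tool_rot: [0.0, 0.999, 0.051, 0.0]
contact_force: [0.1, 0.2, -3.3]
gripper_width: 0.15
grasp_force: 78.5
```

```bash
python3 -c "
from h import *
go(.495,-.334,.236,7);print(bot.get_obs()['eef_pos'])"
```

```text
t 6.2 yaw 5.9 slide mm [-19.3542 191.9788  -0.2079] roll -1.1 q7 -1.3906642634510358 F [ 0.1104  0.1993 -3.2975] grip 0.149583993627801 78.54883432388306
[ 0.4946 -0.141   0.2358]
```

Request:
send_rows(slide=[[-3,25,0],[-5,50,0],[-8,75,0],[-10,100,0],[-13,125,0],[-15,150,0],[-18,175,0],[-19,187,0]], roll=[0,-1,-1,-1,-1,-1,-1,-1], claw=[0,0,0,0,0,0,0,0])

```text
t: 6.87
eef_pos: [0.4938, -0.3316, 0.2356]
tool_rot: [0.001, 0.998, 0.058, -0.0]
contact_force: [-0.6, -1.1, -3.4]
gripper_width: 0.148
grasp_force: 78.6
```

Request:
send_rows(slide=[[0,5,3],[0,5,12],[0,5,25],[0,5,45],[0,5,70],[0,5,95],[0,5,115],[0,5,130]], roll=[0,0,0,0,0,0,0,0], claw=[0,0,0,0,0,0,0,0])

```text
t: 7.53
eef_pos: [0.4956, -0.3287, 0.1026]
tool_rot: [-0.002, 0.998, 0.061, -0.001]
contact_force: [-0.3, 0.7, -3.9]
gripper_width: 0.143
grasp_force: 78.6
```

```bash
python3 -c "
from h import *
go(.495,-.334,.068,7);print(bot.get_obs()['eef_pos']);cv2.imwrite('pics/g2.png',np.hstack([cv2.resize(bot.read_camera(n)[y-70:y+70,x-65:x+65,::-1],(390,420)) for n,x,y in(('scene',125,200),('top',430,230))]))"
```

```text
t 7.53 yaw 7.0 slide mm [-1.2336  5.1753 34.6176] roll 0.0 q7 -1.0786998263735585 F [-0.3372  0.6692 -3.8802] grip 0.14345851929955086 78.55206727981567
[ 0.4956 -0.3287  0.1026]
```

View pics/g2.png

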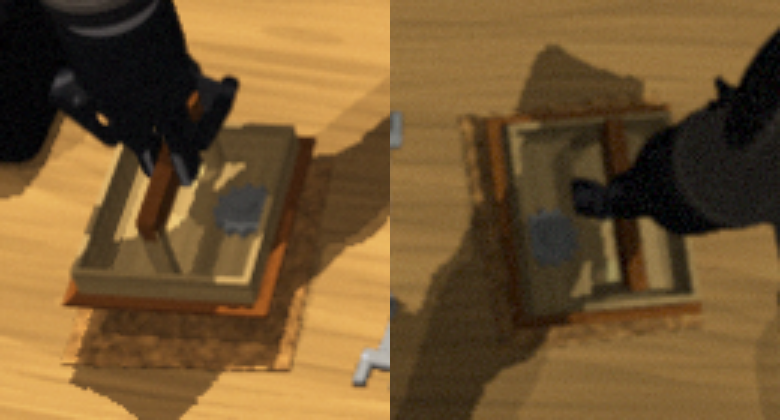

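The tray is level above the mat with the gear in it (gear at (240,210) in the scene crop), aligned with the mat. I lower the rest gently.

Request:
send_rows(slide=[[-1,4,6],[-1,4,12],[-1,4,18],[-1,4,23],[-1,4,27],[-1,4,30],[-1,4,32],[-1,4,33]], roll=[0,0,0,0,0,0,0,0], claw=[0,0,0,0,0,0,0,0])

```text
t: 8.3
eef_pos: [0.4959, -0.336, 0.0719]
tool_rot: [-0.0, 0.998, 0.06, -0.0]
contact_force: [-0.0, 0.7, -3.4]
gripper_width: 0.152
grasp_force: 78.7
```

Request:
send_rows(slide=[[0,0,0.5],[0,0,1],[0,0,1.5],[0,0,2],[0,0,2],[0,0,2],[0,0,2],[0,0,2]], roll=[0,0,0,0,0,0,0,0], claw=[0,0,0,0,0,0,0,0])

```text
t: 8.97
eef_pos: [0.4959, -0.336, 0.0702]
tool_rot: [0.0, 0.998, 0.06, 0.0]
contact_force: [0.1, 0.3, -4.2]
gripper_width: 0.143
grasp_force: 78.7
```

Request:
send_rows(slide=[[0,0,0.5],[0,0,1],[0,0,1.5],[0,0,2],[0,0,2.5],[0,0,3],[0,0,3],[0,0,3]], roll=[0,0,0,0,0,0,0,0], claw=[0,0,0,0,0,0,0,0])

```text
t: 9.63
eef_pos: [0.4959, -0.3361, 0.0674]
tool_rot: [0.0, 0.998, 0.06, 0.0]
contact_force: [-1.1, -0.3, -0.5]
gripper_width: 0.148
grasp_force: 79.0
```

Contact: the load has gone from the wrist. I release and rise.

Request:
send_rows(slide=[[0,0,0.5],[0,0,0.5],[0,0,0.5],[0,0,0.5],[0,0,0.5],[0,0,0.5],[0,0,0.5],[0,0,0.5]], roll=[0,0,0,0,0,0,0,0], claw=[0.2,0.25,0.3,0.4,0.5,0.6,0.6,0.6])

```text
t: 10.3
eef_pos: [0.496, -0.3361, 0.0667]
tool_rot: [0.0, 0.998, 0.06, 0.0]
contact_force: [0.7, 1.1, 0.6]
gripper_width: 0.602
grasp_force: 0.0
```

Request:
send_rows(slide=[[0,0,-10],[0,0,-30],[0,0,-60],[0,0,-100],[0,0,-140],[0,-40,-165],[0,-80,-170],[0,-120,-170]], roll=[0,0,0,0,0,0,0,0], claw=[0.6,0.6,0.6,0.6,0.6,0.8,1,1])

```text
t: 10.97
eef_pos: [0.483, -0.2188, 0.2403]
tool_rot: [0.001, 0.998, 0.059, 0.003]
contact_force: [0.8, 0.6, 0.4]
gripper_width: 0.988
grasp_force: 0.0
```

```bash
python3 -c "
from h import *
go(.45,.2,.236,-14);print(bot.get_obs()['eef_pos'])
for n in('scene','top'):cv2.imwrite(f'pics/{n}3.png',bot.read_camera(n)[:,:,::-1])
t=cv2.imread('pics/top3.png');s=cv2.imread('pics/scene3.png')
def c(im,u,v):return cv2.resize(im[v-50:v+50,u-66:u+66],(400,300),interpolation=cv2.INTER_CUBIC)
cv2.imwrite('pics/c3.png',np.vstack([np.hstack([c(t,154,222),c(t,430,230)]),np.hstack([c(s,428,250),c(s,125,215)])]))"
```

```text
t 10.97 yaw 6.7 slide mm [  16.2414 -419.7507    4.3472] roll 20.7 q7 -1.2170116452990607 F [0.8001 0.5868 0.4205] grip 0.9878307070050205 0.0
[ 0.483  -0.2188  0.2403]
```

View pics/c3.png

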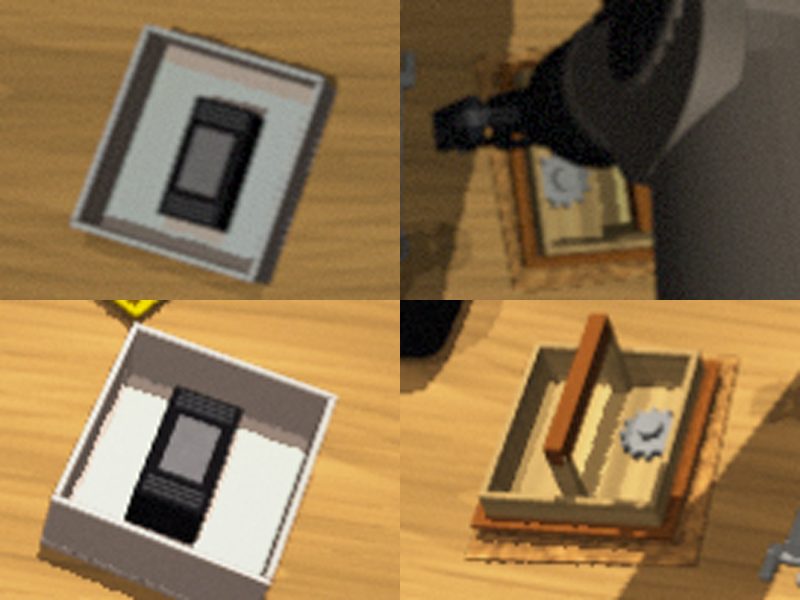

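The crops show the tray flat on the mat with the gear in it. The black pack lies in the crate, with its grey label at about (208,162) in the top crop and (192,447) in the scene crop.

```bash
python3 - <<'E'
from h import *
for n,(u,v) in(("top",(154,222)),("scene",(428,250))):
    im=cv2.imread(f"pics/{n}3.png");b=cv2.resize(im[v-50:v+50,u-66:u+66],None,fx=4,fy=4,interpolation=cv2.INTER_CUBIC)
    g=b.max(2)
    dark=(g<75).astype(np.uint8) if n=="top" else (g<75).astype(np.uint8)
    cx,cy=((208,162),(192,147))[n=="scene"];cx*=1.32;cy*=4/3
    val=int(g[int(cy),int(cx)]);cx,cy=int(cx),int(cy)
    lab=cv2.morphologyEx((abs(g.astype(int)-val)<25).astype(np.uint8),cv2.MORPH_OPEN,np.ones((5,5)))
    k,L=cv2.connectedComponents(lab);m=(L==L[cy,cx])
    c=max(comps(b,m,50),key=cv2.contourArea).astype(float);c=(c+.5)/4-.5+np.array([u-66,v-50])
    print(n,val,"label",rect(n,c,.045))
    for th in(45,60,75):
        for c in comps(b,g<th,800):
            r=cv2.boundingRect(c)
            if r[0]<cx<r[0]+r[2]:
                c=(c+.5)/4-.5+np.array([u-66,v-50]);print(th,r,rect(n,c,.045))
E
python3 - <<'E'
import sys;sys.path.insert(0,'.')
from h import *
def full(off,cell,p):return [((x-cell[0])/400*132-66+off[0],(y-cell[1])/300*100-50+off[1]) for x,y in p]
for n,off,c0,box in(("top",(154,222),(0,0),[(192,128),(236,136),(220,198),(180,192)]),("scene",(428,250),(0,300),[(178,418),(227,430),(212,484),(160,473)]),("scene",(428,250),(0,300),[(180,388),(242,406),(205,508),(140,490)])):
    w=plane(n,full(off,c0,box),.045);print(n,w.tolist(),w.mean(0))
E
```

```text
top 97 label [492.123  333.6952  50.3648  30.5191 165.8195]
45 (212, 132, 134, 175) [490.9649 328.3321  96.9367  54.9153 165.5818]
60 (211, 131, 136, 178) [491.0816 328.4281  98.2319  56.1034 165.3965]
75 (210, 130, 138, 179) [491.1663 328.4128  99.3818  56.8791 165.3934]
scene 141 label [486.9746 335.1986  49.1967  29.3458 165.1531]
45 (166, 117, 152, 207) [500.3741 331.6167 122.7937  48.3451 165.7834]
60 (166, 116, 154, 209) [499.916  331.7826 124.4198  49.2288 165.7307]
75 (165, 114, 157, 211) [499.6724 331.6947 125.1985  50.139  165.4305]
top [[0.5178650314813327, 0.34530523212705655], [0.5123240105952473, 0.31014790568874695], [0.46223751542652103, 0.31928381519415944], [0.46620398528404405, 0.35091933943199244]] [0.4897 0.3314]
scene [[0.46331781209062317, 0.32688637487272987], [0.467404048856517, 0.3609861604370016], [0.5150435983483055, 0.35186232652334526], [0.5125129531052275, 0.3165375335594768]] [0.4896 0.3391]
scene [[0.4364757372222624, 0.32728314961090577], [0.4443922254060765, 0.37099155356194147], [0.5355465119897403, 0.3477310185479978], [0.5290629334501414, 0.3037816971208801]] [0.4864 0.3374]
```

Request:
send_rows(slide=[[16,-420,4],[16,-420,4],[16,-420,4],[16,-420,4],[16,-420,4],[16,-420,4],[16,-420,4],[16,-420,4]], roll=[2,4,6,8,11,14,17,20], claw=[0.85,0.85,0.85,0.85,0.85,0.85,0.85,0.85])

```text
t: 11.73
eef_pos: [0.4543, 0.1148, 0.2342]
tool_rot: [0.0, 0.993, -0.116, 0.001]
contact_force: [1.1, -0.8, -0.5]
gripper_width: 0.849
grasp_force: 0.0
```

```bash
python3 -c "
from h import *
go(.4895,.3345,.20,-14.4);print(bot.get_obs()['eef_pos'])"
```

```text
t 11.73 yaw -13.3 slide mm [ -16.2673 -221.8684   34.2477] roll 1.1 q7 -2.2727057797142325 F [ 1.103  -0.8279 -0.4542] grip 0.8490779830209488 0.0
[0.4543 0.1148 0.2342]
```

Request:
send_rows(slide=[[-3,-40,10],[-6,-80,20],[-9,-120,34],[-12,-160,34],[-14,-190,34],[-16,-215,34],[-16,-222,34],[-16,-222,34]], roll=[1,1,1,1,1,1,1,1], claw=[0.85,0.85,0.85,0.85,0.85,0.85,0.85,0.85])

```text
t: 12.4
eef_pos: [0.4892, 0.3354, 0.1997]
tool_rot: [-0.001, 0.993, -0.122, -0.0]
contact_force: [0.9, -0.8, 0.0]
gripper_width: 0.852
grasp_force: 0.0
```

```bash
python3 -c "
from h import *
go(.4895,.3345,.031,-14.4);print(bot.get_obs()['eef_pos'])"
```

```text
t 12.4 yaw -14.0 slide mm [  0.4548   0.7918 168.7108] roll 0.4 q7 -2.730563453300558 F [ 0.8727 -0.8213  0.0042] grip 0.8516737224800963 0.0
[0.4892 0.3354 0.1997]
```

Request:
send_rows(slide=[[0,1,30],[0,1,60],[0,1,90],[0,1,115],[0,1,135],[0,1,152],[0,1,163],[0,1,169]], roll=[0.5,0.5,0.5,0.5,0.5,0.5,0.5,0.5], claw=[0.85,0.85,0.85,0.85,0.85,0.85,0.85,0.85])

```text
t: 13.07
eef_pos: [0.4892, 0.3298, 0.0293]
tool_rot: [0.001, 0.992, -0.128, -0.0]
contact_force: [0.2, -0.1, 0.7]
gripper_width: 0.848
grasp_force: 0.0
```

Request:
send_rows(slide=[[0,0,0],[0,0,0],[0,0,0],[0,0,0],[0,0,0],[0,0,0],[0,0,0],[0,0,0]], roll=[0,0,0,0,0,0,0,0], claw=[0.75,0.65,0.58,0.5,0.45,0.4,0.4,0.4], force=50)

```text
t: 13.73
eef_pos: [0.4902, 0.333, 0.0322]
tool_rot: [-0.001, 0.992, -0.127, 0.001]
contact_force: [-0.3, -1.2, 6.5]
gripper_width: 0.571
grasp_force: 52.4
```

```bash
python3 -c "
from h import *
go(.4895,.3345,.031,-14.4);o=bot.get_obs();print(o['eef_pos'],o['torque']);cv2.imwrite('pics/g4.png',cv2.resize(bot.read_camera('scene')[180:310,360:500,::-1],(560,520),interpolation=cv2.INTER_CUBIC))"
```

```text
t 13.73 yaw -14.6 slide mm [-1.0931 -1.2728  1.1894] roll -0.2 q7 -2.8569380388500463 F [-0.2504 -1.2413  6.4719] grip 0.571282093307926 52.42479979991913
[0.4902 0.333  0.0322] [-0.0849  0.1346 -0.0131]
```

View pics/g4.png

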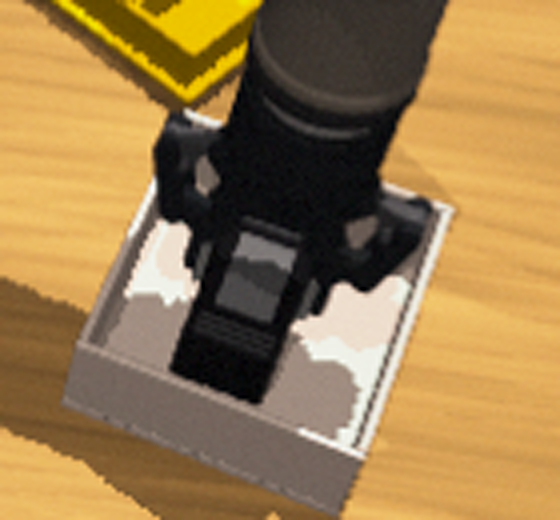

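The fingers hold the pack on both long sides, near (200,265) and (318,290) in the crop. I lift.

Request:
send_rows(slide=[[0,0,-1],[0,0,-4],[0,0,-10],[0,0,-20],[0,0,-35],[0,0,-55],[0,0,-75],[0,0,-95]], roll=[0,0,0,0,0,0,0,0], claw=[0.4,0.4,0.4,0.4,0.4,0.4,0.4,0.4])

```text
t: 14.45
eef_pos: [0.489, 0.3321, 0.1271]
tool_rot: [-0.0, 0.992, -0.127, -0.0]
contact_force: [-0.5, 0.2, -2.1]
gripper_width: 0.569
grasp_force: 51.9
```

```bash
python3 -c "
from h import *
go(.4855,-.018,.15,-3.5);o=bot.get_obs();print(o['eef_pos'],o['torque'])"
```

```text
t 14.45 yaw -14.6 slide mm [ 84.9916 339.6751 -22.9109] roll -11.1 q7 -2.784742285681601 F [-0.5256  0.1568 -2.1019] grip 0.5691407639018334 51.881945729255676
[0.489  0.3321 0.1271] [ 0.0155 -0.0735  0.0343]
```

Pack held at 2.1 N. I carry it over the radio.

Request:
send_rows(slide=[[2,7,-10],[6,24,-20],[12,48,-23],[19,76,-23],[26,105,-23],[34,134,-23],[41,163,-23],[48,192,-23]], roll=[0,-1,-2,-4,-6,-8,-10,-11], claw=[0.4,0.4,0.4,0.4,0.4,0.4,0.4,0.4])

```text
t: 15.12
eef_pos: [0.4866, 0.1321, 0.1486]
tool_rot: [0.0, 1.0, -0.031, -0.0]
contact_force: [0.4, -0.2, -1.4]
gripper_width: 0.569
grasp_force: 52.0
```

```bash
python3 -c "
from h import *
go(.4855,-.018,.12,-3.5);o=bot.get_obs();print(o['eef_pos'],o['torque'])"
```

```text
t 15.12 yaw -3.6 slide mm [  8.2254 149.8897  28.5858] roll -0.1 q7 -2.2412002188232267 F [ 0.4371 -0.1712 -1.4316] grip 0.569179221680778 51.95653259754181
[0.4866 0.1321 0.1486] [ 0.0186 -0.0561  0.0137]
```

Request:
send_rows(slide=[[1,25,0],[3,50,0],[4,75,0],[6,100,0],[7,122,5],[8,140,12],[8,150,22],[8,150,28]], roll=[0,0,0,0,0,0,0,0], claw=[0.4,0.4,0.4,0.4,0.4,0.4,0.4,0.4])

```text
t: 15.78
eef_pos: [0.4846, -0.0189, 0.1194]
tool_rot: [0.001, 0.999, -0.034, -0.001]
contact_force: [0.4, -0.7, -2.2]
gripper_width: 0.567
grasp_force: 51.9
```

```bash
python3 -c "
from h import *
go(.4855,-.018,.10,-3.5);o=bot.get_obs();print(o['eef_pos'],o['torque'])
s=bot.read_camera('scene')[:,:,::-1];t=bot.read_camera('top')[:,:,::-1];cv2.imwrite('pics/s5.png',s);cv2.imwrite('pics/t5.png',t)
cv2.imwrite('pics/g5.png',np.hstack([cv2.resize(s[180:290,205:315],(400,400),interpolation=cv2.INTER_CUBIC),cv2.resize(t[175:285,248:358],(400,400),interpolation=cv2.INTER_CUBIC)]))"
```

```text
t 15.78 yaw -3.9 slide mm [ 0.8845 -0.9197 19.4406] roll -0.4 q7 -1.9470651167724626 F [ 0.3984 -0.6795 -2.1922] grip 0.5674963973536914 51.947693824768066
[ 0.4846 -0.0189  0.1194] [-0.0107  0.0267 -0.0043]
```

View pics/g5.png

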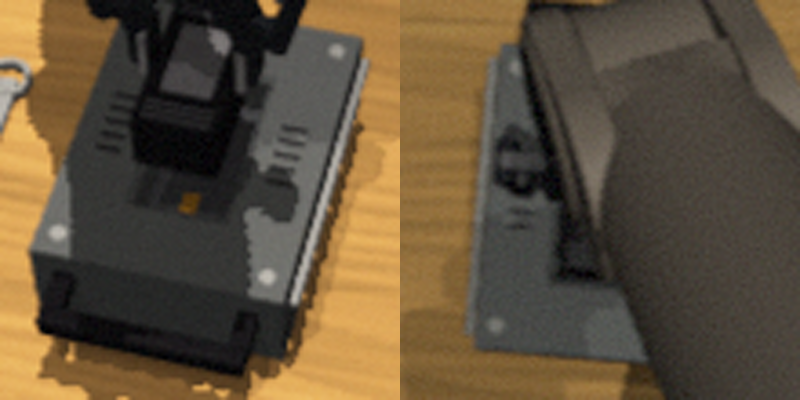

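```bash
python3 -c "
from h import *
f=lambda p:[(205+(x+.5)/400*110-.5,180+(y+.5)/400*110-.5) for x,y in p]
a=plane('scene',f([(133,155),(222,175)]),.0922);b=plane('scene',f([(143,93),(243,118)]),.1322);c=plane('scene',f([(133,204),(237,224)]),.062)
for w in(a,b,c):print(w.tolist(),w.mean(0))
th=np.radians(-3.5);X=np.array([np.cos(th),np.sin(th)])
print('pack centre',a.mean(0)-X*.05,b.mean(0)-X*.05,'bay',c.mean(0)-X*.0525)"
```

```text
[[0.5237584321107548, -0.048446893842086586], [0.5281529569453841, 0.004485204140207255]] [ 0.526 -0.022]
[[0.5091527351181312, -0.043512329418976786], [0.5161340740693737, 0.015027862429942945]] [ 0.5126 -0.0142]
[[0.5367029307097814, -0.047370773092470286], [0.5392710014505413, 0.014743654994073152]] [ 0.538  -0.0163]
pack centre [ 0.476  -0.0189] [ 0.4627 -0.0112] bay [ 0.4856 -0.0131]
```

```bash
python3 -c "
from h import *
s=cv2.imread('pics/s5.png')[175:250,225:325].astype(float)
s=np.clip(255*(s/140)**.6,0,255).astype(np.uint8)
cv2.imwrite('pics/g6.png',cv2.resize(s,(800,600),interpolation=cv2.INTER_CUBIC))"
```

```text
(no output)
```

View pics/g6.png

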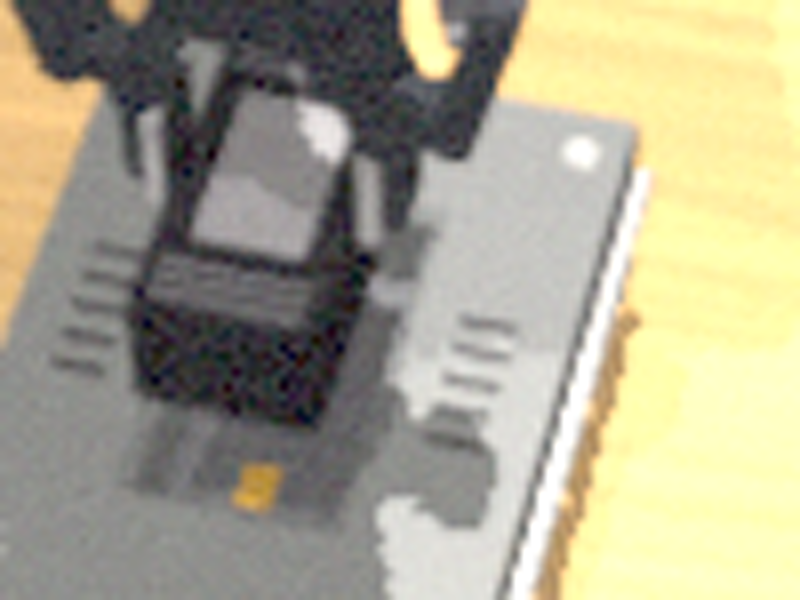

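```bash
python3 -c "
from h import *
f=lambda p:[(225+(x+.5)/8-.5,175+(y+.5)/8-.5) for x,y in p]
th=np.radians(-3.7);X=np.array([np.cos(th),np.sin(th)])
for nm,p,z,k in(('bot',[(140,390),(318,425)],.0922,.05),('top',[(132,298),(338,338)],.1322,.05),('label near',[(192,245),(310,265)],.1322,.025),('label',[(240,88),(355,112),(310,265),(192,245)],.1322,0),('bay',[(122,488),(340,522)],.062,.0525)):
    w=plane('scene',f(p),z);print(nm,w.tolist(),w.mean(0)-k*X)"
```

```text
bot [[0.5260759484511002, -0.04607533535186728], [0.5284920181767475, 0.0016599049501175855]] [ 0.4774 -0.019 ]
top [[0.5267829881950915, -0.04533778480850012], [0.5295621918793186, 0.008289750859433898]] [ 0.4783 -0.0153]
label near [[0.5073598588289834, -0.034320340802108745], [0.5081435847927198, -0.0034637474352311737]] [ 0.4828 -0.0173]
label [[0.4539028097481803, -0.03382902963863846], [0.4564113647398137, -0.002585292702308062], [0.5081435847927198, -0.0034637474352311737], [0.5073598588289834, -0.034320340802108745]] [ 0.4815 -0.0185]
bay [[0.5368132611176204, -0.05038144284880683], [0.5367909603258001, 0.008347132954941827]] [ 0.4844 -0.0176]
```

In the zoomed crop the pack's near bottom edge runs (140,390)–(318,425) and the bay's near edge (122,488)–(340,522). The pack is centred in y, and needs about 2–3 mm more in x.

Request:
send_rows(slide=[[2.5,-1,4],[2.5,-1,9],[2.5,-1,14],[2.5,-1,19],[2.5,-1,24],[2.5,-1,28],[2.5,-1,31],[2.5,-1,33]], roll=[0,0,0,0,0,0,0,0], claw=[0.4,0.4,0.4,0.4,0.4,0.4,0.4,0.4])

```text
t: 16.55
eef_pos: [0.4882, -0.015, 0.0887]
tool_rot: [0.001, 0.999, -0.032, -0.0]
contact_force: [-13.0, -2.7, 41.5]
gripper_width: 0.569
grasp_force: 56.7
```

Request:
send_rows(slide=[[0,0,1],[0,0,2],[0,0,3],[0,0,4],[0,0,5],[0,0,6],[0,0,7],[0,0,8]], roll=[0,0,0,0,0,0,0,0], claw=[0.4,0.4,0.4,0.4,0.4,0.4,0.4,0.4])

```text
t: 17.22
eef_pos: [0.4897, -0.0164, 0.0847]
tool_rot: [0.002, 0.999, -0.033, 0.001]
contact_force: [-11.6, -10.1, 38.4]
gripper_width: 0.568
grasp_force: 65.3
```

The pack is resting on the +x/+y chamfer: the force on the tool is −x, −y. I back off, shift −x, −y, and read again.

Request:
send_rows(slide=[[0,0,-4],[0,0,-8],[0,0,-12],[-2,1,-13],[-4,2.3,-13],[-4,2.3,-13],[-4,2.3,-13],[-4,2.3,-13]], roll=[0,0,0,0,0,0,0,0], claw=[0.4,0.4,0.4,0.4,0.4,0.4,0.4,0.4])

```text
t: 17.88
eef_pos: [0.4838, -0.0171, 0.0921]
tool_rot: [-0.0, 0.999, -0.032, -0.0]
contact_force: [-0.0, -0.7, -0.6]
gripper_width: 0.567
grasp_force: 60.9
```

```bash
python3 -c "
from h import *
go(.4855,-.0185,.088,-3.5);o=bot.get_obs();print(o['eef_pos'],o['torque'])
s=bot.read_camera('scene')[:,:,::-1][175:250,225:325].astype(float)
s=np.clip(255*(s/140)**.6,0,255).astype(np.uint8)
cv2.imwrite('pics/g7.png',cv2.resize(s,(800,600),interpolation=cv2.INTER_CUBIC))"
```

```text
t 17.88 yaw -3.6 slide mm [1.7754 1.3    4.1277] roll -0.1 q7 -1.9769245554414117 F [-0.0005 -0.7336 -0.5978] grip 0.5671158182282535 60.87879002094269
[ 0.4838 -0.0171  0.0921] [-0.021  -0.0005  0.0109]
```

Request:
send_rows(slide=[[0,1,1],[1,1,2],[1,1,3],[1,1,4],[1,1,4],[1,1,4],[1,1,4],[1,1,4]], roll=[0,0,0,0,0,0,0,0], claw=[0.4,0.4,0.4,0.4,0.4,0.4,0.4,0.4])

```text
t: 18.6
eef_pos: [0.485, -0.0181, 0.0885]
tool_rot: [0.0, 0.999, -0.032, 0.0]
contact_force: [-0.6, -0.6, -2.3]
gripper_width: 0.568
grasp_force: 60.9
```

Now free at 2.3 N. I lower further.

Request:
send_rows(slide=[[0,0,1],[0,0,2],[0,0,3],[0,0,4],[0,0,4],[0,0,4],[0,0,4],[0,0,4]], roll=[0,0,0,0,0,0,0,0], claw=[0.4,0.4,0.4,0.4,0.4,0.4,0.4,0.4])

```text
t: 19.27
eef_pos: [0.4849, -0.0182, 0.0847]
tool_rot: [0.0, 0.999, -0.032, -0.0]
contact_force: [-4.5, -0.8, 4.8]
gripper_width: 0.57
grasp_force: 61.9
```

Request:
send_rows(slide=[[-1,0,-1],[-2,0,-1],[-2.5,0,-1],[-2.5,0,0],[-2.5,0,1],[-2.5,0,2],[-2.5,0,3],[-2.5,0,3]], roll=[0,0,0,0,0,0,0,0], claw=[0.4,0.4,0.4,0.4,0.4,0.4,0.4,0.4])

```text
t: 19.93
eef_pos: [0.4844, -0.0187, 0.0827]
tool_rot: [0.0, 0.999, -0.032, 0.002]
contact_force: [4.7, -2.0, 1.2]
gripper_width: 0.566
grasp_force: 61.1
```

Request:
send_rows(slide=[[1,0,0.5],[1.5,0,1],[1.5,0,1.5],[1.5,0,2],[1.5,0,2.5],[1.5,0,3],[1.5,0,3],[1.5,0,3]], roll=[0,0,0,0,0,0,0,0], claw=[0.4,0.4,0.4,0.4,0.4,0.4,0.4,0.4])

```text
t: 20.6
eef_pos: [0.4846, -0.0188, 0.0785]
tool_rot: [0.0, 0.999, -0.032, 0.0]
contact_force: [4.1, -4.1, 1.5]
gripper_width: 0.573
grasp_force: 61.0
```

```bash
python3 -c "
from h import *
go(.4855,-.0185,.088,-3.5);o=bot.get_obs();print(o['eef_pos'],o['torque'],o['tool_rot'])
s=bot.read_camera('scene')[:,:,::-1][175:250,225:325].astype(float)
s=np.clip(255*(s/140)**.6,0,255).astype(np.uint8)
cv2.imwrite('pics/g8.png',cv2.resize(s,(800,600),interpolation=cv2.INTER_CUBIC))"
```

```text
t 20.6 yaw -3.7 slide mm [ 0.878  -0.3357 -9.5341] roll -0.2 q7 -1.9916401931573973 F [ 4.1114 -4.068   1.4625] grip 0.5731798527987515 60.979879279620945
[ 0.4846 -0.0188  0.0785] [-0.928  -1.0285 -0.3014] [ 0.0002  0.9995 -0.0322  0.0004]
```

It is entering the bay with little vertical force. I continue down and relieve the sideways load.

Request:
send_rows(slide=[[0.5,0.5,1],[1,1,2],[1,1,3],[1,1,4],[1,1,5],[1,1,6],[1,1,6],[1,1,6]], roll=[0,0,0,0,0,0,0,0], claw=[0.4,0.4,0.4,0.4,0.4,0.4,0.4,0.4])

```text
t: 21.32
eef_pos: [0.4848, -0.019, 0.0723]
tool_rot: [-0.0, 0.999, -0.032, -0.0]
contact_force: [3.8, -1.0, -1.5]
gripper_width: 0.574
grasp_force: 60.7
```

Request:
send_rows(slide=[[0.5,0,1],[1,0,2],[1,0,3],[1,0,4],[1,0,4.5],[1,0,5],[1,0,5],[1,0,5]], roll=[0,0,0,0,0,0,0,0], claw=[0.4,0.4,0.4,0.4,0.4,0.4,0.4,0.4])

```text
t: 21.98
eef_pos: [0.4855, -0.0192, 0.0673]
tool_rot: [0.0, 0.999, -0.032, -0.0]
contact_force: [-0.6, -1.5, -2.0]
gripper_width: 0.571
grasp_force: 60.8
```

Request:
send_rows(slide=[[0,0,0.5],[0,0,1],[0,0,1.5],[0,0,2],[0,0,2],[0,0,2],[0,0,2],[0,0,2]], roll=[0,0,0,0,0,0,0,0], claw=[0.4,0.4,0.4,0.4,0.4,0.4,0.4,0.4])

```text
t: 22.65
eef_pos: [0.4859, -0.0192, 0.0655]
tool_rot: [-0.0, 0.999, -0.032, 0.0]
contact_force: [0.7, 0.3, -1.6]
gripper_width: 0.571
grasp_force: 60.8
```

Request:
send_rows(slide=[[0,0,0.5],[0,0,1],[0,0,1.5],[0,0,2],[0,0,2],[0,0,2],[0,0,2],[0,0,2]], roll=[0,0,0,0,0,0,0,0], claw=[0.4,0.4,0.4,0.4,0.4,0.4,0.4,0.4])

```text
t: 23.32
eef_pos: [0.486, -0.0192, 0.0639]
tool_rot: [0.0, 0.999, -0.032, 0.0]
contact_force: [-1.8, 0.1, 5.9]
gripper_width: 0.572
grasp_force: 61.4
```

Contact at about 8 N net, where the cradle is expected. I release, rise, close the fingers and measure.

Request:
send_rows(slide=[[0,0,0],[0,0,0],[0,0,0],[0,0,0],[0,0,0],[0,0,-4],[0,0,-14],[0,0,-30]], roll=[0,0,0,0,0,0,0,0], claw=[0.6,0.65,0.7,0.75,0.8,0.8,0.8,0.8])

```text
t: 23.98
eef_pos: [0.4849, -0.0192, 0.0934]
tool_rot: [-0.0, 1.0, -0.032, -0.001]
contact_force: [0.2, 0.3, 0.8]
gripper_width: 0.805
grasp_force: 0.0
```

Request:
send_rows(slide=[[0,0,-10],[0,0,-10],[0,0,-10],[0,0,-10],[0,0,-10],[0,0,-10],[0,0,-10],[0,0,-10]], roll=[0,0,0,0,0,0,0,0], claw=[0.8,0.6,0.4,0.2,0,0,0,0], force=30)

```text
t: 24.65
eef_pos: [0.4857, -0.0191, 0.1031]
tool_rot: [-0.0, 0.999, -0.032, -0.0]
contact_force: [0.1, -0.7, 0.1]
gripper_width: -0.001
grasp_force: 0.0
```

```bash
python3 -c "
from h import *
go(.4855,-.0185,.085,-3.5);o=bot.get_obs();print(o['eef_pos'],o['torque'],o['tool_rot'])
s=bot.read_camera('scene')[:,:,::-1][175:250,225:325].astype(float)
s=np.clip(255*(s/140)**.6,0,255).astype(np.uint8)
cv2.imwrite('pics/g9.png',cv2.resize(s,(800,600),interpolation=cv2.INTER_CUBIC))"
```

```text
t 24.65 yaw -3.6 slide mm [-0.2301 -0.6284 18.132 ] roll -0.1 q7 -1.9598059135648376 F [ 0.0893 -0.668   0.1095] grip -0.0006651259865643005 0.0
[ 0.4857 -0.0191  0.1031] [ 0.0687  0.0407 -0.0554] [-0.      0.9995 -0.0317 -0.0004]
```

View pics/g9.png

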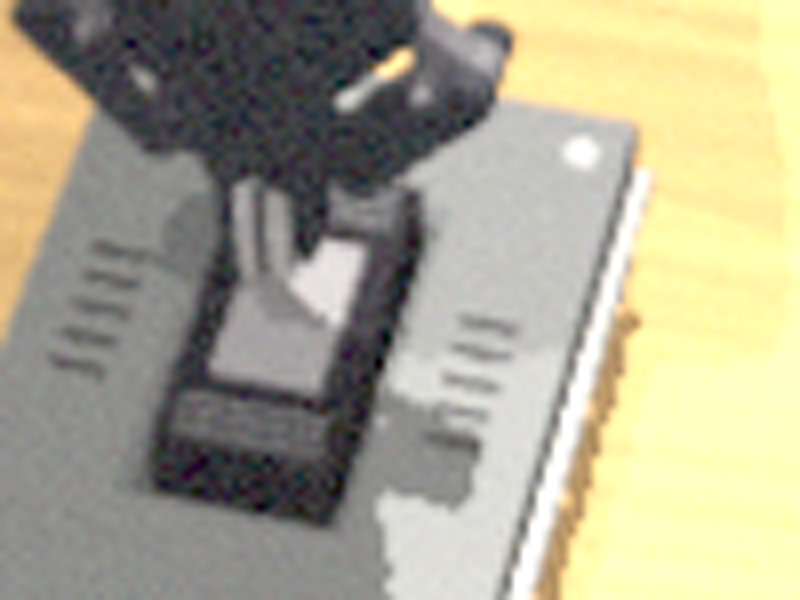

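The pack sits square in the bay, proud of the back (near top edge at about (165,440)–(345,470) in the crop), with the closed fingertips above its middle. I press down.

Request:
send_rows(slide=[[0,0,8],[0,0,15],[0,0,20],[0,0,23],[0,0,25],[0,0,27],[0,0,29],[0,0,31]], roll=[0,0,0,0,0,0,0,0], claw=[0,0,0,0,0,0,0,0])

```text
t: 25.37
eef_pos: [0.4856, -0.0192, 0.0728]
tool_rot: [0.0, 0.999, -0.032, -0.0]
contact_force: [-2.9, 0.2, 8.4]
gripper_width: -0.0
grasp_force: 4.1
```

Request:
send_rows(slide=[[0,0,1],[0,0,2],[0,0,3],[0,0,4],[0,0,5],[0,0,6],[0,0,6],[0,0,6]], roll=[0,0,0,0,0,0,0,0], claw=[0,0,0,0,0,0,0,0])

```text
t: 26.03
eef_pos: [0.4856, -0.0192, 0.0668]
tool_rot: [0.0, 0.999, -0.032, -0.0]
contact_force: [-2.5, 0.1, 4.9]
gripper_width: 0.004
grasp_force: 2.7
```

Going down steadily. I press the last millimetres until it stops.

Request:
send_rows(slide=[[0,0,1],[0,0,2],[0,0,3],[0,0,4],[0,0,5],[0,0,5.5],[0,0,6],[0,0,6]], roll=[0,0,0,0,0,0,0,0], claw=[0,0,0,0,0,0,0,0])

```text
t: 26.7
eef_pos: [0.4857, -0.0192, 0.0619]
tool_rot: [0.001, 0.999, -0.032, -0.0]
contact_force: [-7.4, 0.0, 20.0]
gripper_width: -0.005
grasp_force: 10.2
```

Request:
send_rows(slide=[[0,0,0.5],[0,0,1],[0,0,1.5],[0,0,1.5],[0,0,1.5],[0,0,1.5],[0,0,1.5],[0,0,1.5]], roll=[0,0,0,0,0,0,0,0], claw=[0,0,0,0,0,0,0,0])

```text
t: 27.37
eef_pos: [0.4859, -0.0192, 0.0617]
tool_rot: [0.001, 0.999, -0.032, 0.0]
contact_force: [-12.4, -0.3, 37.3]
gripper_width: 0.001
grasp_force: 18.7
```

Request:
send_rows(slide=[[0,0,-3],[0,0,-10],[0,0,-30],[0,0,-60],[0,0,-95],[0,0,-130],[0,0,-160],[0,0,-180]], roll=[0,0,0,0,0,0,0,0], claw=[0,0,0,0,0,0,0,0])

```text
t: 28.03
eef_pos: [0.487, -0.019, 0.2425]
tool_rot: [-0.0, 0.999, -0.032, 0.002]
contact_force: [1.0, 0.1, -0.6]
gripper_width: 0.002
grasp_force: 0.0
```

Request:
send_rows(slide=[[0,-10,0],[0,-40,0],[0,-75,0],[0,-110,0],[0,-145,0],[0,-170,0],[0,-180,0],[0,-180,0]], roll=[0,0,0,0,0,0,0,0], claw=[0,0,0,0,0,0,0,0])

```text
t: 28.7
eef_pos: [0.4966, 0.1636, 0.2386]
tool_rot: [-0.001, 1.0, -0.029, -0.0]
contact_force: [0.0, -0.3, -0.2]
gripper_width: 0.0
grasp_force: 0.0
```

```bash
python3 - <<'E'
from h import *
# numeric check: label of the pack at z=.062 in both views, and change of the still things since the start
for n,(u,v) in(("top",(303,231)),("scene",(262,222))):
    im=bot.read_camera(n)[:,:,::-1].copy();cv2.imwrite(f"pics/{n}9.png",im);o=cv2.imread(f"pics/{n}0.png")
    b=cv2.resize(im[v-30:v+30,u-30:u+30],None,fx=4,fy=4,interpolation=cv2.INTER_CUBIC);g=b.max(2)
    for th in(45,60):
        for c in comps(b,g<th,1500):
            c=(c+.5)/4-.5+np.array([u-30,v-30]);print(n,th,rect(n,c,.062))
    d=cv2.absdiff(cv2.GaussianBlur(im,(5,5),0),cv2.GaussianBlur(o,(5,5),0)).max(2)
    B={"top":dict(jar=(215,105,245,140),mug=(335,100,380,142),adapter=(278,92,316,150),wrench=(350,195,372,268),screw=(218,190,236,272)),
       "scene":dict(jar=(308,328,348,380),mug=(132,300,195,358),adapter=(208,315,268,390),wrench=(176,195,216,260),screw=(335,205,357,288))}[n]
    print({k:float((d[y0:y1,x0:x1]>45).mean().round(3)) for k,(x0,y0,x1,y1) in B.items()})
go(.5,.2,.2,0)
E
```

```text
top 45 [483.9817 -16.6326 113.1735  66.5062   1.0679]
top 60 [484.0262  -0.6694 135.6698 106.6208   1.641 ]
{'jar': 0.0, 'mug': 0.0, 'adapter': 0.0, 'wrench': 0.0, 'screw': 0.612}
scene 45 [485.0962 -16.5416 106.4474  56.3927 177.4663]
scene 60 [486.4984  -2.9614 160.4767 106.0552  10.3161]
{'jar': 0.0, 'mug': 0.0, 'adapter': 0.0, 'wrench': 0.0, 'screw': 0.186}
t 28.8 yaw -3.6 slide mm [  0.3086 -40.7103  38.3402] roll -3.6 q7 -2.2325457655790193 F [ 0.3267 -0.7276  0.8445] grip 0.000917806025714339 0.0
```

The press ended on a hard stop at z = 0.062 (37 N with no further travel). The pack fills the bay in both views and nothing else has moved. The screwdriver region differs only because the arm hides it.

```bash
python3 -c "
from station import bot
print(bot.hand_in())"
```

```text
the job is handed in; nothing more can be done
None
```

The job is handed in at about 29 s: the tray with its gear sits on the mat and the pack is pressed home, flush in the radio's bay (the pack's first lowering caught the bay's chamfer at about 41 N before I re-centred it).

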